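# Fill the wash carrier and lift it

### The job

Take the ground-glass blank that leans on the small wire easel, lower it on edge fully down into the one empty slot at the end of the white wash carrier, and let go of it. Then take the carrier by the steel handle in its middle, lift it until its feet are about 10 cm above the worktop, and finish while holding it there, still and level, with all four blanks standing in their slots. Do not drop a blank or tip the carrier over, and leave the other things on the bench alone.

Things in the scene. Friction and masses are not known exactly. Their poses are not given: they have to be found in the camera images.
- carrier: loose white plastic comb carrier, 206 x 78 mm, about 0.4 kg with its handle; origin at the centre of its underside (on the worktop when it stands), x along the row of slots, z up. Four slots lie across it at x = -80, -42, +42 and +80 mm; the one at -80 mm is empty, the others hold blanks whose tops are 72 mm above the underside
- carrier_handle: steel arch handle fixed across the carrier's middle (origin and axes as the carrier's): posts at y = +/-31 mm and a flat-sided grip bar on top, 12 mm thick along x, 70 mm long along y, 94 to 110 mm above the underside; 55 mm free between the posts
- handle_bar (a point): centre of the handle's grip bar, 102 mm above the carrier's underside; axes as the carrier's
- empty_slot (a point): centre of the empty end slot at floor height (12 mm above the carrier's underside), where the middle of the blank's bottom edge belongs; axes as the carrier's. The slot is 12 mm wide along x for the 9 mm blank and 66 mm long along y for its 60 mm; guide teeth at its two ends (y from 23 to 33 mm either side) reach 38 mm above the underside, with rounded tops; the middle is open
- blank_new: frosted pale grey-green square glass plate 60 x 60 mm, 9 mm thick, about 75 g; origin at the middle of its bottom edge, x through the 9 mm thickness, y along that edge, z up the plate (top edge at 60 mm). It leans on the easel, its top tilted back 25 degrees from upright towards its +x side; its upper 28 mm are free of the easel on both faces
- blank_new_top (a point): middle of the top edge of the blank on the easel; axes as that blank's
- blank_1: frosted pale grey-green square glass plate 60 x 60 mm, 9 mm thick, about 75 g; origin at the middle of its bottom edge, x through the 9 mm thickness, y along that edge, z up the plate (top edge at 60 mm). Stands in the carrier's slot at x = -42 mm (next to the empty one)
- blank_2: frosted pale grey-green square glass plate 60 x 60 mm, 9 mm thick, about 75 g; origin at the middle of its bottom edge, x through the 9 mm thickness, y along that edge, z up the plate (top edge at 60 mm). Stands in the carrier's slot at x = +42 mm
- blank_3: frosted pale grey-green square glass plate 60 x 60 mm, 9 mm thick, about 75 g; origin at the middle of its bottom edge, x through the 9 mm thickness, y along that edge, z up the plate (top edge at 60 mm). Stands in the carrier's slot at x = +80 mm
- easel: fixed wire easel: dark steel base 80 x 70 x 10 mm with two bent 6 mm steel wires at y = +/-18 mm that carry the blank's bottom edge 26 mm above the worktop, support its back for the lower 32 mm and have 6 mm lips in front; origin at the centre of the underside, the blank leans back towards its +x
- lens_spray: bystander behind the work: small red-capped black spray bottle, 36 x 42 x 106 mm, origin at the centre of its underside
- screw_jar: bystander behind the work, beside the spray bottle: small grey jar with black lid, 50 mm across, 34 mm high, origin at the centre of its underside
- lens_clock: bystander to the left: white dial gauge lying on its back, 61 x 43 x 13 mm, origin at the centre of its underside
Not all that is in view belongs to the job. What is shaped like the blank_3 but blue is not meant.

How it is judged:
On the way, in this order (a step that is already met when the one before it is completed fails the run):
1. the blank from the easel stands fully down in the empty slot, let go, while the carrier still stands on the worktop (x of blank_new in the frame of carrier between -0.086 and -0.074 m and y of blank_new in the frame of carrier between -0.007 and 0.007 m and z of blank_new in the frame of carrier between 0.007 and 0.017 m and angle between the x axis of blank_new and the x axis of carrier, either way round below 0.2 rad and contact force between the fingers and blank_new below 0.1 N and height (world z) of carrier below 0.005 m), for 0.3 s.
2. the carrier is lifted by its handle, at least 3 cm clear of the worktop (height (world z) of carrier above 0.03 m and contact force between the fingers and carrier_handle above 2 N), for 0.2 s.
At the end, for the whole second after the job is handed in: fingers hold the carrier by its handle, underside 60 to 160 mm above the worktop, tilt under 0.1 rad, under 0.02 m/s and 0.15 rad/s, touching no easel or bystander; four blanks in their slots (6 mm along, 7 mm across, 5 mm in height, 0.2 rad) (x of blank_new in the frame of carrier between -0.086 and -0.074 m and y of blank_new in the frame of carrier between -0.007 and 0.007 m and z of blank_new in the frame of carrier between 0.007 and 0.017 m and angle between the x axis of each of blank_new, blank_1, blank_2, blank_3 and the x axis of carrier, either way round below 0.2 rad and x of blank_1 in the frame of carrier between -0.048 and -0.036 m and y of blank_1 in the frame of carrier between -0.007 and 0.007 m and z of blank_1 in the frame of carrier between 0.007 and 0.017 m and x of blank_2 in the frame of carrier between 0.036 and 0.048 m and y of blank_2 in the frame of carrier between -0.007 and 0.007 m and z of blank_2 in the frame of carrier between 0.007 and 0.017 m and x of blank_3 in the frame of carrier between 0.074 and 0.086 m and y of blank_3 in the frame of carrier between -0.007 and 0.007 m and z of blank_3 in the frame of carrier between 0.007 and 0.017 m and height (world z) of carrier between 0.06 and 0.16 m and angle between carrier's own z axis and vertical below 0.1 rad and linear speed of carrier below 0.02 m/s and angular speed of carrier below 0.15 rad/s and contact force between the fingers and carrier_handle above 2 N and contact force between carrier and easel below 0.1 N and contact force between carrier and lens_spray below 0.1 N and contact force between carrier and screw_jar below 0.1 N and contact force between carrier and lens_clock below 0.1 N); the arm keeps its last pose, push and grip.
It fails at once if a blank is dropped onto the worktop (height (world z) of any of blank_1, blank_2, blank_3, blank_new below 0.006 m).
It fails at once if the new blank is let fall into the slot from a height (faster than 0.35 m/s and not held, the carrier standing) (linear speed of blank_new above 0.35 m/s and contact force between the fingers and blank_new below 0.1 N and height (world z) of carrier below 0.005 m).
It fails at once if the carrier is tipped by more than 0.35 rad (angle between carrier's own z axis and vertical above 0.35 rad).
It fails at once if a bystander is moved by more than 3 cm (distance of any of lens_spray, screw_jar, lens_clock from where it was at the start of the episode above 0.03 m).
It also fails if it takes over 54 s, if anything falls off the work surface, if the arm or the gripper's body presses on something with over 40 N, if the wrist force passes 120 N, or if a joint passes its speed limit or range.

### The arm

A 6-joint arm with a two-finger parallel gripper is mounted at the origin on a cart in front of the work surface, level with it; the furniture and walls round the work are solid. World frame = base frame: x ahead of the robot, y to its left, z up, the work surface at z = 0. Lengths are in m, angles in rad, forces in N, time in s.
With the tool pointing down it reaches from about 0.4 to 0.825 m from the base axis. Payload 7 kg.
Tool frame: the origin (TCP) lies at the very end of the fingers, on their centre line; the grasp point (between the pads) lies 19 mm behind it (grip_depth is the distance from the TCP to the grasp point, in m); x points along the fingers, z is the direction in which the jaws open and shut, and the axes are right-handed (so a half turn about x gives the same grasp; the last joint's range is limited). The gripper opens to 88 mm and grips with 3 to 60 N. Pads are 19 mm wide; open, the fingers measure 130 mm over their backs; the gripper's body (78 mm by 193 mm) begins 47 mm behind the grasp point.
Start: joints at [-1.047, 0.359, 0.012, 0, -1.224, -0.288], TCP at [0.158, -0.656, 0.227] pointing down, gripper open.
Joint ranges: [-3.07, 3.07], [-1.43, 2.12], [-1.02, 1.25], [-3.03, 1.67], [-3.05, -0], [-3.03, 3.03]. Speed limits (rad/s): [2.39, 2.39, 3.01, 3.14, 3.14, 3.14].

### API

Orientations are given as a unit quaternion [x, y, z, w].
In Python, from rig import * gives the robot as it stands. The module is installed in compiled form; this text tells all that it offers.
- The arm moves only by the tool send_rows, never from a script. Its argument "deltas" is text: rows parted by semicolons, each of 4 numbers parted by spaces: the shift along the tool's x, y, z in cm, then the turn about the tool's x in rad. In form: x y z roll; .... A call has 1 to 12 rows; each row is the pose to reach, as a shift and turn from the pose commanded when the call began, along the tool's axes at that moment; what a row does not reach only later rows make up. A row lasts 1/10 s, in which the tool goes at most 50 mm and 8.59 degrees, less where a joint would pass 70% of its speed; a pose out of reach is approached as far as the arm can. A call with a gripper value outside its range is refused whole. "claw" is the finger opening in cm, from 0 to 8.76, set as the call begins (left out, the last holds). The fingers move at their own pace and stop on an object; "force" is the grip in N (left out, the last holds). Time passes only in rows, so rows that repeat a pose let the fingers close. It gives the time, the measured TCP pose, the force and the opening at its end, in the units of the state.
- observe(): the state, without advancing time (a new reading comes with each control period).
- grab_frame(name): name is "scene" or "side" or "wrist"; returns a dict with "color" (480x640x3 uint8, red, green, blue), "fx", "fy", "cx", "cy" (pixels), "cam_to_world" (4x4, takes a point from camera to world coordinates); the wrist camera has in their place "tool_from_camera" (4x4, takes a point from camera to tool coordinates, whose origin is the TCP and whose axes are the tool frame's). Camera axes: x right, y up, looking along -z (the intrinsics and any distortion apply to the point x, -y, -z); pixel columns grow to the right and rows downward; lengths in m; the calibration is good to about 2 mm. A picture is of the moment at which its call begins: read the wrist's pose just before it. There is no depth.
- job_done(): hands the job in, once; it reports no verdict.
Trained networks look in a picture, given as the dict that the camera call returned (one of the last four; its "shot" number tells which), for a name from the list of things; names that differ only in an ending like _2 or _b are one class to them, and where a whole thing is asked for, a point or a joint stands for the part that bears it (a point fixed in the world has none). Each returns a list of dicts, best first, with "confidence" (0 to 1); they miss things now and then, are a little off and sometimes report something else, mostly with a low value. They report only what shows in the picture. A call takes as long as a camera call. They do not tell look-alikes from the thing itself.
- search_frame(picture, name): "location" ([row, column] in pixels, amid what is visible of it).
- trace(picture, name): "mask" (480x640 bool, what is visible of it) and "location" ([row, column] in pixels, amid what is visible of it).
- pinpoint(picture, name): "location" ([row, column] in pixels: a listed point, or the origin of a listed thing).
The state is a dict: "time_s": time; "joints": joint angles; "qd": joint speeds; "joint_torque": joint torques, N m; "ee_pos": TCP position; "orientation": TCP orientation; "force": force on the tool from outside, world axes, zero at the start; "ft_torque": the same for the moment, N m; "grip_width": finger opening in m.
Only numpy, scipy, OpenCV 4.12 (cv2) and the standard library are available. Lean on these libraries where they do the work, as an engineer would, in place of code of your own. Each camera call takes 0.05 s, during which the arm holds its last target.

## Working session

There is one attempt and no reset: what is moved stays moved. The work goes in short steps, Python scripts to look and compute and a tool call to move; the robot and the scene stay as the last step left them, time stands still between calls to the robot, and variables do not carry over. Pictures are saved under pics/ and viewed, and the job is handed in when it is done.

Besides the shell and the picture viewer there is one more tool, called after "Call:" as name(argument=value, ...), one argument or row to a line, values as JSON. send_rows: Moves the arm, as the interface text tells. Its arguments: {"type":"object","properties":{"deltas":{"type":"string"},"claw":{"type":"number"},"force":{"type":"number"}},"required":["deltas"]}

```bash
mkdir -p pics; python3 - <<'E'
from rig import *
import cv2
s=observe()
for k in s: print(k,s[k])
for n in ["scene","side","wrist"]:
    f=grab_frame(n); cv2.imwrite(f"pics/a_{n}.png",f["color"][:,:,::-1])
    print(n,f["fx"],f["fy"],f["cx"],f["cy"],f.get("cam_to_world",f.get("tool_from_camera")),[k for k in f])
E
```

```text
time_s 0.0
joints [-1.04692465e+00  3.59381536e-01  1.10596056e-02 -3.51303972e-04
 -1.22409740e+00 -2.88099231e-01]
qd [ 0.00026849 -0.00067594  0.00018148  0.0004751  -0.00178523  0.00134017]
joint_torque [-6.14140981e-05 -5.82718313e+01  2.93056995e+01  6.99693963e+00
  6.89837529e-03 -1.31207166e-04]
ee_pos [ 0.15753485 -0.65585554  0.22562626]
orientation [-0.55482028  0.43743512  0.55579979  0.43807712]
force [ 0.99002423  0.43851441 -0.16291308]
ft_torque [-0.02294511 -0.00972793 -0.0344367 ]
grip_width 0.08754840812284836
scene 559.5440682218053 559.5440682218053 319.5703060767106 239.2959661478979 [[-0.77375529  0.250095   -0.58202684 -0.11272651]
 [-0.63347305 -0.29991631  0.71327562  0.72808616]
 [ 0.00382733  0.9205991   0.39049028  0.56683153]
 [ 0.          0.          0.          1.        ]] ['color', 'fx', 'fy', 'cx', 'cy', 'cam_to_world', 'shot']
side 544.9290298672292 544.9290298672292 323.5130632994095 244.56664488635315 [[-0.94158511  0.14747464 -0.30276841  0.18762345]
 [-0.33632731 -0.45812054  0.82280588  1.0036708 ]
 [-0.01736142  0.87657105  0.48095923  0.74007559]
 [ 0.          0.          0.          1.        ]] ['color', 'fx', 'fy', 'cx', 'cy', 'cam_to_world', 'shot']
wrist 397.13021058219215 397.13021058219215 318.75040861887425 235.20939228850847 [[ 6.54851686e-04  2.74454278e-01 -9.61599927e-01 -1.58460694e-01]
 [ 2.42504364e-04  9.61600062e-01  2.74454482e-01  7.51249183e-02]
 [ 9.99999756e-01 -4.12919159e-04  5.63149062e-04  1.82058730e-03]
 [ 0.00000000e+00  0.00000000e+00  0.00000000e+00  1.00000000e+00]] ['color', 'fx', 'fy', 'cx', 'cy', 'tool_from_camera', 'shot']
```

View pics/a_scene.png

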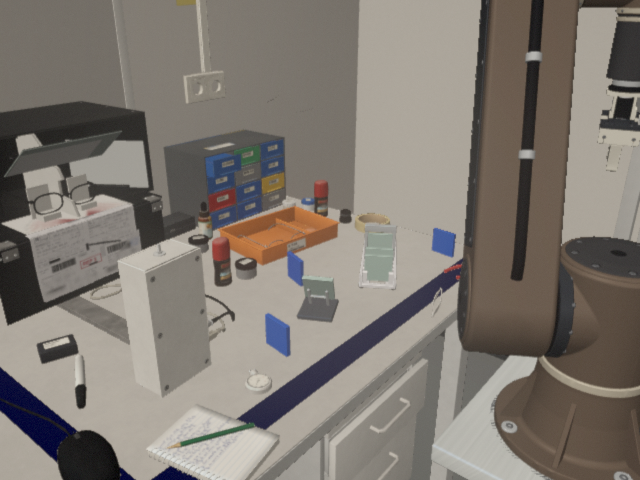

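View pics/a_side.png

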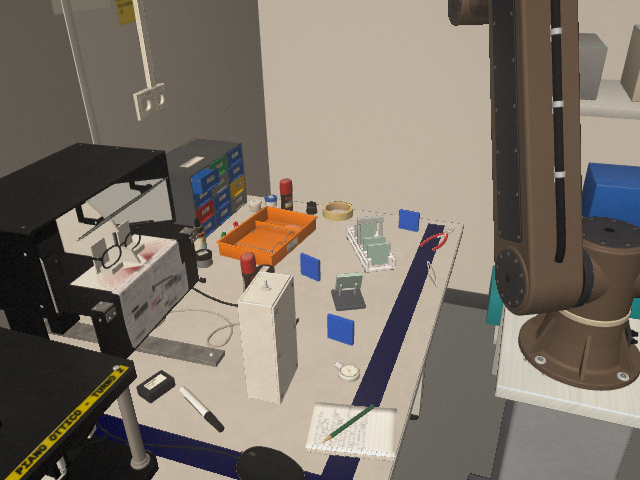

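View pics/a_wrist.png

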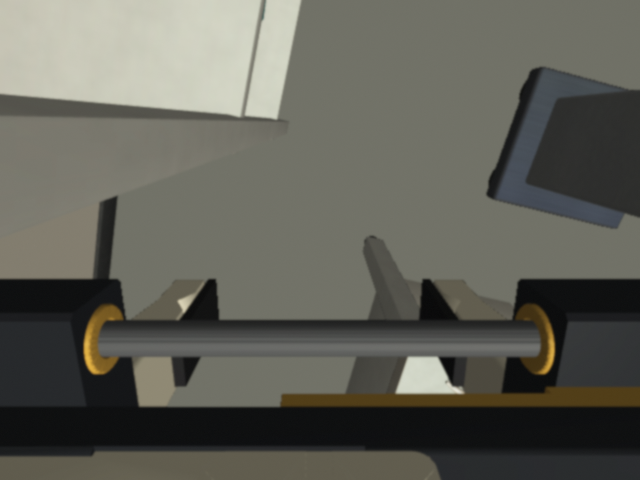

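The scene picture shows the easel with the grey-green blank at about (318,290) and the white carrier at (378,255). Blue look-alike plates stand at (278,335), (295,268) and (443,242). Next I locate things in both fixed views.

```bash
cat > h.py <<'E'
from rig import *
import numpy as np, cv2
def ray(f,rc,T=None):
    T=np.array(f["cam_to_world"]) if T is None else T
    d=np.array([(rc[1]-f["cx"])/f["fx"],-(rc[0]-f["cy"])/f["fy"],-1.])
    d=T[:3,:3]@d; return T[:3,3],d/np.linalg.norm(d)
def onz(f,rc,z,T=None):
    o,d=ray(f,rc,T); return o+d*(z-o[2])/d[2]
def tri(rs):
    A=np.zeros((3,3));b=np.zeros(3)
    for o,d in rs:
        P=np.eye(3)-np.outer(d,d);A+=P;b+=P@o
    p=np.linalg.solve(A,b)
    return p,[np.linalg.norm((np.eye(3)-np.outer(d,d))@(p-o)) for o,d in rs]
def proj(f,p,T=None):
    T=np.array(f["cam_to_world"]) if T is None else T
    q=np.linalg.inv(T)@np.append(p,1)
    return np.array([f["cy"]-f["fy"]*q[1]/-q[2], f["cx"]+f["fx"]*q[0]/-q[2]])
def wristT(f,s):
    from scipy.spatial.transform import Rotation as R
    M=np.eye(4);M[:3,:3]=R.from_quat(s["orientation"]).as_matrix();M[:3,3]=s["ee_pos"]
    return M@np.array(f["tool_from_camera"])
E
python3 - <<'E'
from h import *
fs={n:grab_frame(n) for n in["scene","side"]}
for name in ["carrier","handle_bar","empty_slot","blank_new","blank_new_top","easel","lens_spray","screw_jar","lens_clock"]:
    L={}
    for n,f in fs.items():
        r=pinpoint(f,name); L[n]=r
        print(name,n,[(np.round(x["location"]),round(x["confidence"],2)) for x in r[:5]])
    if L["scene"] and L["side"]:
        p,e=tri([ray(fs[n],L[n][0]["location"]) for n in fs]); print("   ",p.round(4),np.round(e,4))
ims=[]
a=fs["scene"]["color"][200:330,260:470];b=fs["side"]["color"][200:330,300:460]
cv2.imwrite("pics/b1.png",cv2.resize(a[:,:,::-1],None,fx=3.7,fy=3.7,interpolation=2))
cv2.imwrite("pics/b2.png",cv2.resize(b[:,:,::-1],None,fx=4.5,fy=4.5,interpolation=2))
E
```

```text
carrier scene [(array([266., 382.]), 0.88)]
carrier side [(array([253., 368.]), 0.82)]
    [ 0.5313 -0.292  -0.0142] [0.0058 0.0058]
handle_bar scene [(array([223., 380.]), 0.88)]
handle_bar side [(array([222., 369.]), 0.82), (array([253., 366.]), 0.58)]
    [ 0.5165 -0.2471  0.108 ] [0.0098 0.0098]
empty_slot scene []
empty_slot side [(array([236., 361.]), 0.95), (array([290., 249.]), 0.64)]
blank_new scene [(array([297., 320.]), 0.72)]
blank_new side [(array([287., 345.]), 0.7)]
    [ 0.5239 -0.0548  0.0109] [0.0011 0.0011]
blank_new_top scene [(array([276., 315.]), 0.59)]
blank_new_top side []
easel scene [(array([310., 318.]), 0.95)]
easel side [(array([301., 347.]), 0.61)]
    [ 0.5104 -0.0288 -0.005 ] [0.002 0.002]
lens_spray scene [(array([282., 223.]), 0.83)]
lens_spray side [(array([293., 249.]), 0.56)]
    [ 0.7519  0.0076 -0.0086] [0.0026 0.0026]
screw_jar scene [(array([277., 246.]), 0.61)]
screw_jar side [(array([279., 263.]), 0.47)]
    [ 0.7486 -0.0613 -0.0147] [0.003 0.003]
lens_clock scene [(array([383., 255.]), 0.58)]
lens_clock side [(array([374., 346.]), 0.55), (array([241., 364.]), 0.55)]
    [0.4338 0.2212 0.0005] [0.0015 0.0015]
```

View pics/b1.png

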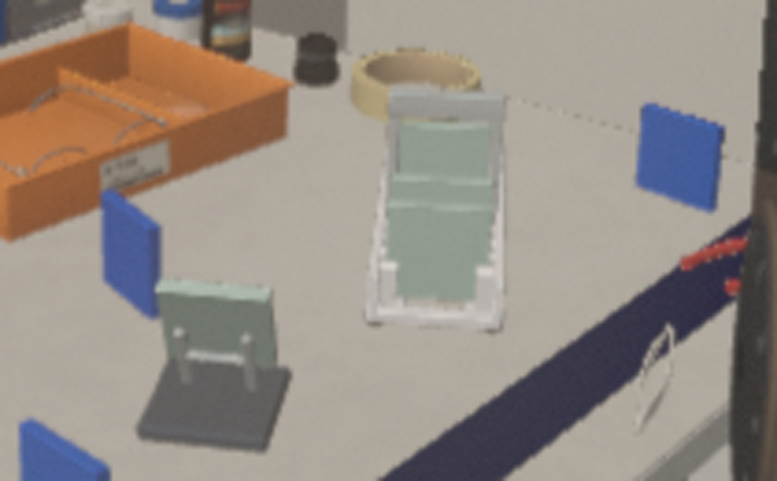

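View pics/b2.png

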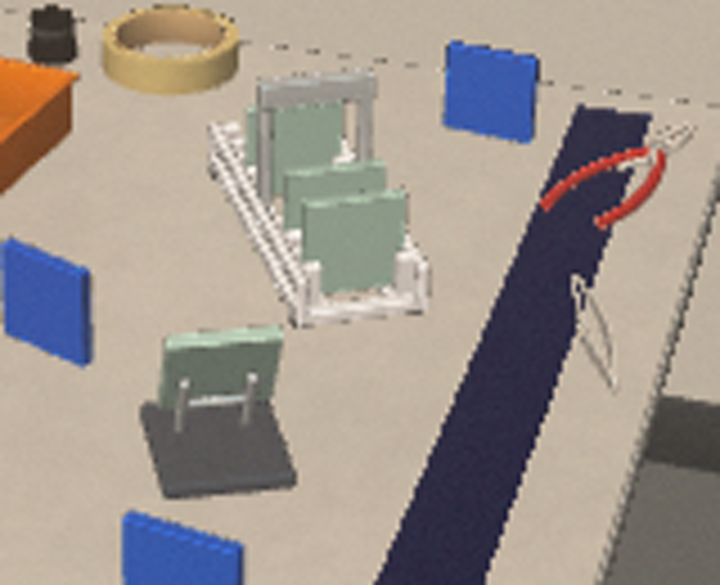

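The near end of the carrier holds two blanks, then the handle, then one blank, so the empty slot is the far end. I fit poses on the table plane and check the tool axes.

```bash
python3 - <<'E'
from h import *
from scipy.spatial.transform import Rotation as R
s=observe(); print(R.from_quat(s["orientation"]).as_matrix().round(3))
fs={n:grab_frame(n) for n in["scene","side"]}
f=fs["scene"]
# near-end corners in crop b1 (x/3.7+260,y/3.7+200): base corners
for nm,(x,y) in dict(nl=(372,322),nr=(499,327)).items():
    print("scene",nm,onz(f,(200+y/3.7,260+x/3.7),0).round(3))
f2=fs["side"]
for nm,(x,y) in dict(nl=(298,325),nr=(423,313),fl=(212,170)).items():
    print("side",nm,onz(f2,(200+y/4.5,300+x/4.5),0).round(3))
for nm,(x,y) in dict(nl=(139,436),nr=(267,447),fr=(291,372)).items():
    print("scene easel",nm,onz(f,(200+y/3.7,260+x/3.7),0.005).round(3))
for nm,(x,y) in dict(nl=(165,494),nr=(296,483),fl=(142,408)).items():
    print("side easel",nm,onz(f2,(200+y/4.5,300+x/4.5),0.005).round(3))
# blank top edge ends triangulation
for nm,a,b in (("L",(159,285),(165,340)),("R",(272,290),(282,332))):
    print("top",nm,*tri([ray(f,(200+a[1]/3.7,260+a[0]/3.7)),ray(f2,(200+b[1]/4.5,300+b[0]/4.5))]))
E
```

```text
[[ 0.    -0.972 -0.234]
 [-0.    -0.234  0.972]
 [-1.    -0.    -0.   ]]
scene nl [ 0.497 -0.16   0.   ]
scene nr [ 0.436 -0.202  0.   ]
side nl [ 0.499 -0.157  0.   ]
side nr [ 0.434 -0.192  0.   ]
side fl [ 0.602 -0.322  0.   ]
scene easel nl [0.511 0.03  0.005]
scene easel nr [ 0.453 -0.004  0.005]
scene easel fr [ 0.492 -0.075  0.005]
side easel nl [0.517 0.031 0.005]
side easel nr [0.456 0.    0.005]
side easel fl [ 0.553 -0.041  0.005]
top L [ 0.52885554 -0.00741196  0.07289159] [np.float64(0.0001211004634837586), np.float64(0.00012110046348364006)]
top R [ 0.47339558 -0.03189934  0.07627471] [np.float64(0.0021476513690354996), np.float64(0.002147651369035513)]
```

Carrier about (0.522,-0.265), yaw of its x about 122°; easel about (0.503,-0.022). Next I move the arm over them for a wrist look.

Call:
send_rows(
  deltas="-0.5 -3.5 3.4 -0.02; -1 -7.5 7.2 -0.05; -1.5 -11.5 11 -0.08; -2 -15.5 15 -0.11; -2.5 -19.5 18.8 -0.14; -3 -23.5 22.6 -0.17; -3.4 -27.5 26.5 -0.2; -3.4 -31.5 30.3 -0.22; -3.4 -35.5 34.2 -0.24; -3.4 -39.5 38 -0.26; -3.4 -43 41.4 -0.27; -3.4 -45.8 44 -0.27",
)

```text
time_s: 2.45
ee_pos: [0.4805, -0.1509, 0.2611]
orientation: [0.61, -0.359, -0.609, -0.359]
force: [0.8, -1.7, 0.8]
grip_width: 0.0875
```

Call:
send_rows(
  deltas="0 0 0 0; 0 0 0 0; 0 0 0 0; 0 0 0 0",
)

```text
time_s: 2.85
ee_pos: [0.4792, -0.1539, 0.2606]
orientation: [0.609, -0.359, -0.609, -0.359]
force: [-0.8, 0.3, 0.2]
grip_width: 0.0875
```

```bash
python3 - <<'E'
from h import *
s=observe(); f=grab_frame("wrist"); T=wristT(f,s)
print(s["ee_pos"],s["qd"].round(3) if hasattr(s["qd"],"round") else s["qd"])
cv2.imwrite("pics/c.png",f["color"][:,:,::-1])
for name,z in [("carrier",0),("handle_bar",.102),("empty_slot",.012),("blank_new",.026),("blank_new_top",.08),("easel",0)]:
    for r in pinpoint(f,name)[:3]: print(name,np.round(r["location"],1),round(r["confidence"],2),onz(f,r["location"],z,T).round(4))
E
```

```text
[ 0.47919024 -0.15390103  0.2606187 ] [-0.004 -0.002 -0.001  0.001 -0.    -0.003]
carrier [177.1 215.2] 0.94 [ 0.5147 -0.2569  0.    ]
handle_bar [194.  182.8] 0.66 [ 0.5149 -0.2573  0.102 ]
empty_slot [181.7 132.9] 0.74 [ 0.5569 -0.3269  0.012 ]
blank_new [273.6 404.8] 0.89 [ 0.5041 -0.034   0.026 ]
easel [269.  413.8] 0.78 [ 0.5006 -0.0179  0.    ]
```

View pics/c.png

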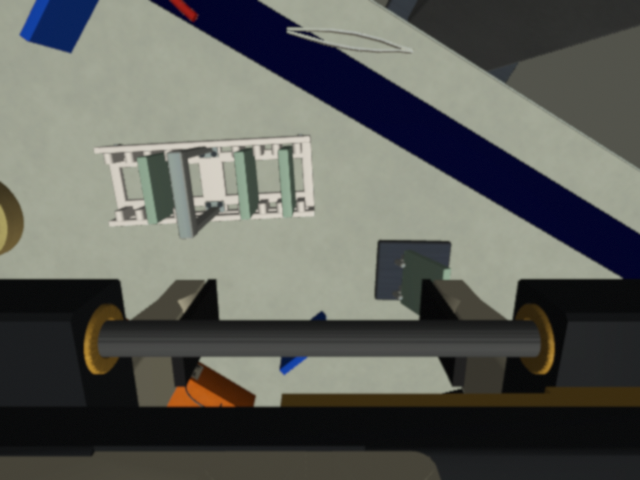

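The wrist picture shows the carrier (rows 140–225, cols 97–313) with its empty slot on the left at col 133, and the easel at (270,413). Its lip dots are on the left, so the blank leans right, toward tool +z. I go closer for a precise look at the carrier.

Call:
send_rows(
  deltas="0.5 -1 -2.7 0; 1 -2 -5.5 0; 1.5 -3 -8 0; 2 -4 -10.8 0; 2 -4 -10.8 0; 2 -4 -10.8 0; 2 -4 -10.8 0; 2 -4 -10.8 0",
)

```text
time_s: 4.0
ee_pos: [0.5668, -0.2276, 0.2412]
orientation: [0.61, -0.359, -0.609, -0.359]
force: [-0.1, -0.2, 0.4]
grip_width: 0.0882
```

```bash
python3 - <<'E'
from h import *
s=observe(); f=grab_frame("wrist"); T=wristT(f,s)
print(s["ee_pos"],np.abs(s["qd"]).max())
cv2.imwrite("pics/d.png",f["color"][:,:,::-1]); np.savez("d.npz",T=T,f=[f[k] for k in("fx","fy","cx","cy")])
for name,z in [("carrier",0),("handle_bar",.102),("empty_slot",.012)]:
    for r in pinpoint(f,name)[:3]: print(name,np.round(r["location"],1),round(r["confidence"],2),onz(f,r["location"],z,T).round(4))
E
```

```text
[ 0.56676484 -0.22761985  0.24115444] 0.003998130587827538
carrier [133.8 314.5] 0.62 [ 0.5126 -0.2605  0.    ]
carrier [140.  359.2] 0.3 [ 0.4965 -0.2193  0.    ]
handle_bar [144.2 315.5] 0.58 [ 0.5156 -0.2567  0.102 ]
empty_slot [143.3 229.8] 0.72 [ 0.559  -0.3268  0.012 ]
empty_slot [134.  400.1] 0.36 [ 0.4731 -0.1896  0.012 ]
```

View pics/d.png

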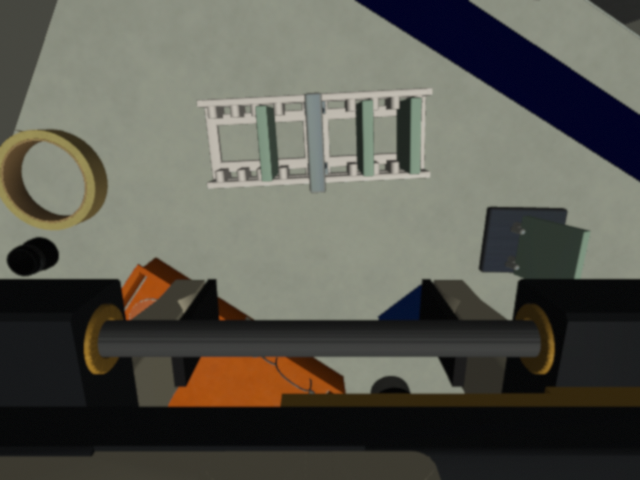

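```bash
python3 - <<'E'
import cv2
im=cv2.imread("pics/d.png")[75:205,190:440]
cv2.imwrite("pics/d2.png",cv2.resize(im,None,fx=3.2,fy=3.2,interpolation=cv2.INTER_CUBIC))
E
```

```text
(no output)
```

View pics/d2.png

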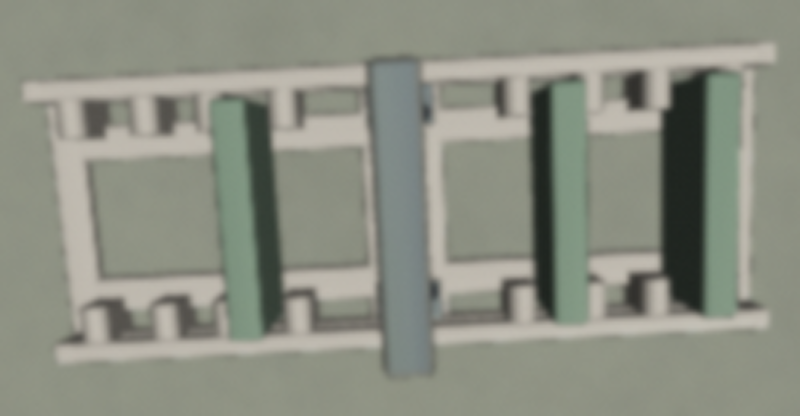

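```bash
cat > fit.py <<'E'
from h import *
from scipy.optimize import least_squares
def fit(P,U,f,T,x0,free_z=False,calib=False):
    P=np.array(P);U=np.array(U)
    def res(p):
        c,s=np.cos(p[2]),np.sin(p[2])
        W=np.c_[p[0]+c*P[:,0]-s*P[:,1],p[1]+s*P[:,0]+c*P[:,1],P[:,2]+(p[3] if free_z else 0)]
        return (np.array([proj(f,w,T) for w in W])-U).ravel()
    r=least_squares(res,x0,loss="soft_l1")
    return r.x,res(r.x).reshape(-1,2)
E
cat > fd.py <<'E'
from fit import *
d=np.load("d.npz");T=d["T"];f=dict(zip(("fx","fy","cx","cy"),d["f"]))
px=[(370,62),(414,59),(388,375),(432,373)]
P=[(-.006,.035,.11),(.006,.035,.11),(-.006,-.035,.11),(.006,-.035,.11)]
for x,c in((-.042,[(213,100),(243,97),(232,338),(263,336)]),(.042,[(553,83),(584,80),(557,322),(588,320)]),(.08,[(708,73),(740,70),(705,316),(735,314)])):
    px+=c; P+=[(x-.0045,.03,.072),(x+.0045,.03,.072),(x-.0045,-.03,.072),(x+.0045,-.03,.072)]
U=[(75+y/3.2,190+x/3.2) for x,y in px]
p,r=fit(P,U,f,T,[.515,-.26,2.1]); print(p,np.degrees(p[2])); print(r.round(1).tolist())
p,r=fit(P,U,f,T,[.515,-.26,2.1,0],True); print(p); print(np.abs(r).mean())
c,s=np.cos(p[2]),np.sin(p[2]); print("slot",p[0]-.08*c,p[1]-.08*s)
E
python3 fd.py
```

```text
[ 0.51516882 -0.25667052  2.12824518] 121.93946646236115
[[-1.7, -1.4], [-1.7, 2.3], [1.2, -1.2], [1.0, 1.3], [-0.7, -1.7], [-0.3, 0.4], [1.2, -0.7], [1.3, 0.5], [-1.1, -0.9], [-0.8, 1.0], [1.0, -0.6], [1.1, 0.7], [-0.6, -0.6], [-0.3, 1.0], [0.6, -0.6], [0.6, 1.0]]
[ 0.51514234 -0.25635981  2.12781622 -0.00445193]
0.6768152000539684
slot 0.5574350580453703 -0.3242665544911534
```

Carrier fit: (0.515, -0.2565), yaw 121.9°, residuals about 1 px. Now a closer look at the easel.

Call:
send_rows(
  deltas="0.5 -2 4 0; 1 -4 8 0; 1.5 -6 12 0; 2 -8 16.5 0; 2 -10 20.9 0; 2 -10 20.9 0; 2 -10 20.9 0; 2 -10 20.9 0; 2 -10 20.9 0; 2 -10 20.9 0",
)

```text
time_s: 5.2
ee_pos: [0.5534, 0.0021, 0.2205]
orientation: [0.609, -0.36, -0.609, -0.36]
force: [0.0, -1.0, -0.7]
grip_width: 0.0877
```

```bash
python3 - <<'E'
from h import *
s=observe(); f=grab_frame("wrist"); T=wristT(f,s)
print(s["ee_pos"],np.abs(s["qd"]).max())
cv2.imwrite("pics/e.png",f["color"][:,:,::-1]); np.savez("e.npz",T=T,f=[f[k] for k in("fx","fy","cx","cy")])
for name,z in [("easel",0),("blank_new",.026),("blank_new_top",.08)]:
    for r in pinpoint(f,name)[:3]: print(name,np.round(r["location"],1),round(r["confidence"],2),onz(f,r["location"],z,T).round(4))
im=f["color"][60:270,200:440,::-1]
cv2.imwrite("pics/e2.png",cv2.resize(im,None,fx=2.8,fy=2.8,interpolation=cv2.INTER_CUBIC))
E
```

```text
[0.55335419 0.0021086  0.22049759] 0.00482806946704562
blank_new [139.8 310.3] 0.75 [ 0.5037 -0.0315  0.026 ]
blank_new_top [149.5 340.5] 0.93 [ 0.4965 -0.0088  0.08  ]
```

View pics/e.png

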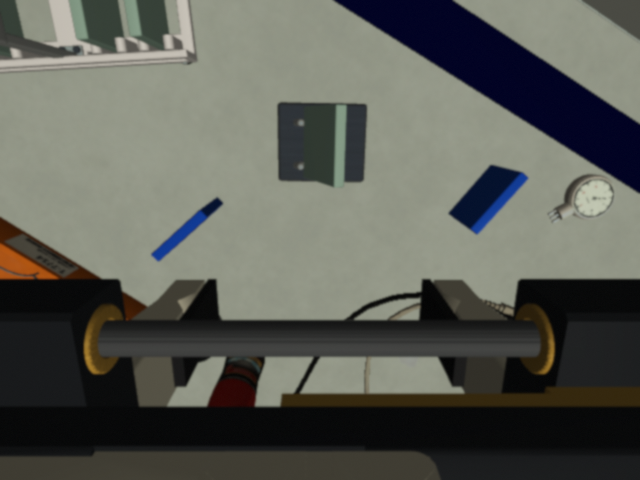

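View pics/e2.png

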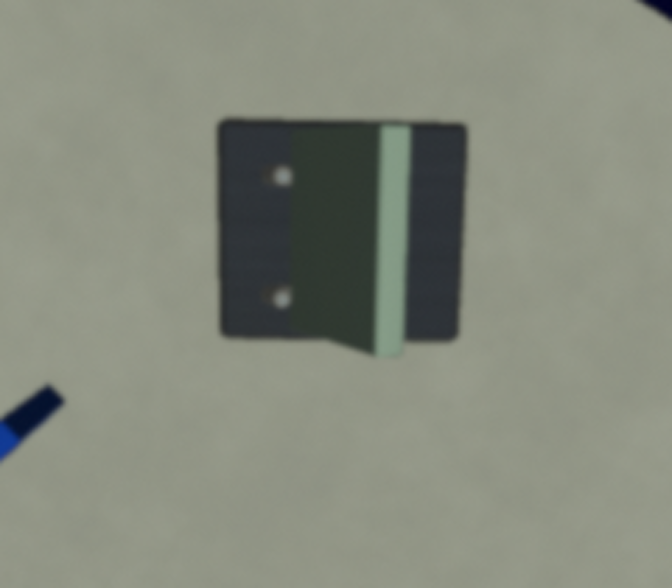

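The picture confirms it: the pale grey-green plate on the easel at (140,335) is the target; the blue plates at (228,188) and (200,490) are look-alikes. It leans to the right. I fit its pose.

```bash
cat > fe.py <<'E'
from fit import *
d=np.load("e.npz");T=d["T"];f=dict(zip(("fx","fy","cx","cy"),d["f"]))
cv=lambda L:[(60+y/2.8,200+x/2.8) for x,y in L]
t=np.radians(25)
B=lambda a,y,h:(a*np.cos(t)+h*np.sin(t),y,.026+h*np.cos(t)-a*np.sin(t))
P=[B(-.0045,.03,.06),B(.0045,.03,.06),B(-.0045,-.03,.06),B(.0045,-.03,.06)]
p,r=fit(P,cv([(381,126),(410,127),(375,356),(404,356)]),f,T,[.5,-.03,2.1])
print("blank bottom",p,np.degrees(p[2]),r.round(1).tolist())
P=[(-.04,.035,.01),(.04,.035,.01),(-.04,-.035,.01),(.04,-.035,.01)]
q,r=fit(P,cv([(219,119),(467,124),(221,337),(457,341)]),f,T,[.5,-.03,2.1])
print("easel",q,np.degrees(q[2]),r.round(1).tolist())
c,s=np.cos(q[2]),np.sin(q[2]);e=p[:2]-q[:2];print("blank in easel",c*e[0]+s*e[1],-s*e[0]+c*e[1])
E
python3 fe.py; python3 -c "
from h import *
from scipy.spatial.transform import Rotation as R
s=observe();print(R.from_quat(s['orientation']).as_matrix().round(4),s['joints'])"
```

```text
blank bottom [ 0.50728152 -0.03212531  2.06298449] 118.20030431535798 [[-0.7, -0.4], [-0.6, 0.4], [1.2, -0.1], [0.5, 0.1]]
easel [ 0.50218433 -0.02087916  2.05696223] 117.85525432025246 [[-0.6, -1.0], [-0.7, 1.1], [0.8, -0.9], [0.9, 0.8]]
blank in easel -0.012324679347611537 0.0007480625282953257
[[-1.000e-04 -8.753e-01 -4.836e-01]
 [-1.000e-04 -4.836e-01  8.753e-01]
 [-1.000e+00  1.000e-04 -0.000e+00]] [ 3.58759106e-01  1.63552524e-01 -2.67914198e-01  2.36597529e-05
 -1.13946505e+00 -1.42480053e+00]
```

Call:
send_rows(
  deltas="0 1.5 0 0.01; 0 3.5 -0.2 0.016; 1 5.7 -0.5 0.016; 3 5.7 -0.5 0.016; 5 5.7 -0.5 0.016; 7 5.7 -0.5 0.016; 9 5.7 -0.5 0.016; 10.5 5.7 -0.5 0.016; 10.5 5.7 -0.5 0.016; 10.5 5.7 -0.5 0.016; 10.5 5.7 -0.5 0.016; 10.5 5.7 -0.5 0.016",
)

```text
time_s: 6.6
ee_pos: [0.5064, -0.0286, 0.1165]
orientation: [0.607, -0.363, -0.606, -0.364]
force: [-0.3, -0.3, 0.8]
grip_width: 0.0874
```

```bash
python3 - <<'E'
from h import *
from scipy.spatial.transform import Rotation as R
s=observe(); f=grab_frame("wrist"); T=wristT(f,s);g=grab_frame("side")
M=R.from_quat(s["orientation"]).as_matrix()
print(s["ee_pos"],np.abs(s["qd"]).max(),"to go cm",100*M.T@(np.array([.5059,-.0295,.072])-s["ee_pos"]),np.degrees(np.arctan2(M[1,2],M[0,2])))
cv2.imwrite("pics/g.png",f["color"][:,:,::-1])
cv2.imwrite("pics/g2.png",cv2.resize(g["color"][200:330,270:430,::-1],None,fx=4.5,fy=4.5,interpolation=2))
E
```

```text
[ 0.50638415 -0.02864735  0.11649435] 0.0040076273791460545 to go cm [ 4.44930736  0.09044701 -0.05068383] 118.06365225364345
```

View pics/g.png

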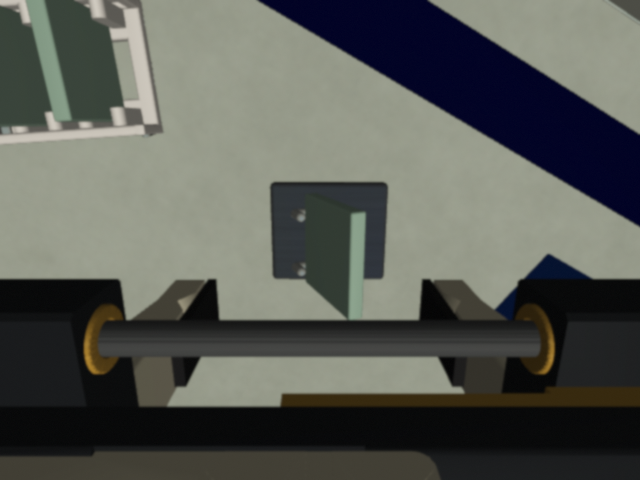

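View pics/g2.png

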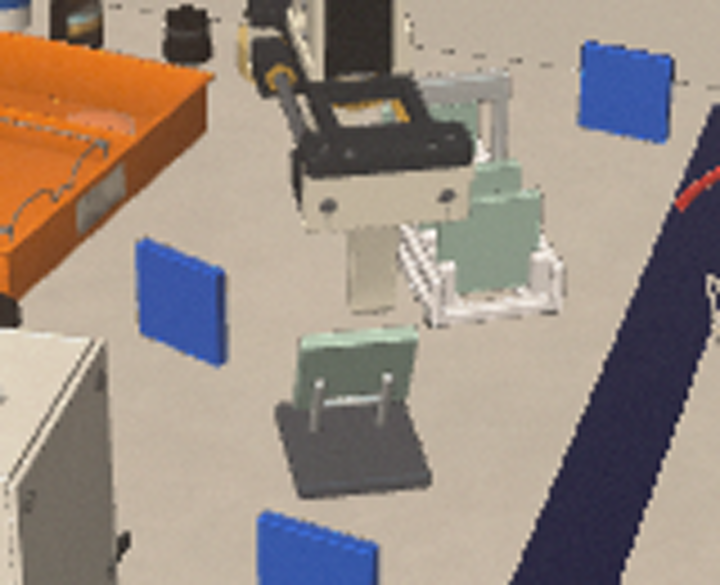

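Blank is centred between the jaws: top edge at cols 350–365 against jaw centre 319, as expected with the lean. I descend.

Call:
send_rows(
  deltas="1.5 0.1 0 0; 3 0.1 0 0; 4.4 0.1 -0.05 0; 4.4 0.1 -0.05 0; 4.4 0.1 -0.05 0; 4.4 0.1 -0.05 0",
)

```text
time_s: 7.3
ee_pos: [0.5058, -0.0295, 0.0724]
orientation: [0.607, -0.363, -0.606, -0.364]
force: [-0.2, -0.3, -0.5]
grip_width: 0.0878
```

Call:
send_rows(
  deltas="0 0 0 0; 0 0 0 0; 0 0 0 0; 0 0 0 0; 0 0 0 0; 0 0 0 0",
  claw=3,
  force=8,
)

```text
time_s: 7.9
ee_pos: [0.5052, -0.0296, 0.0715]
orientation: [-0.606, 0.364, 0.606, 0.364]
force: [-0.1, 1.3, -0.4]
grip_width: 0.045
```

```bash
python3 - <<'E'
from h import *
s=observe(); f=grab_frame("wrist");g=grab_frame("side")
print(s["ee_pos"],s["grip_width"])
cv2.imwrite("pics/h.png",f["color"][:,:,::-1])
cv2.imwrite("pics/h2.png",cv2.resize(g["color"][200:330,270:430,::-1],None,fx=4.5,fy=4.5,interpolation=2))
E
```

```text
[ 0.5052019  -0.02962952  0.0715038 ] 0.04496389784012783
```

View pics/h.png

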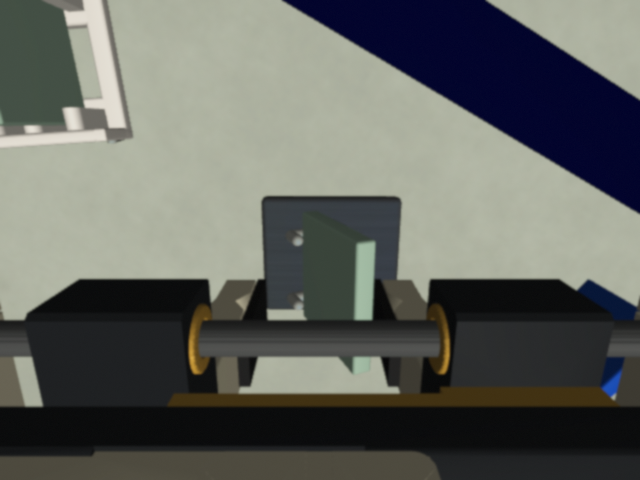

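View pics/h2.png

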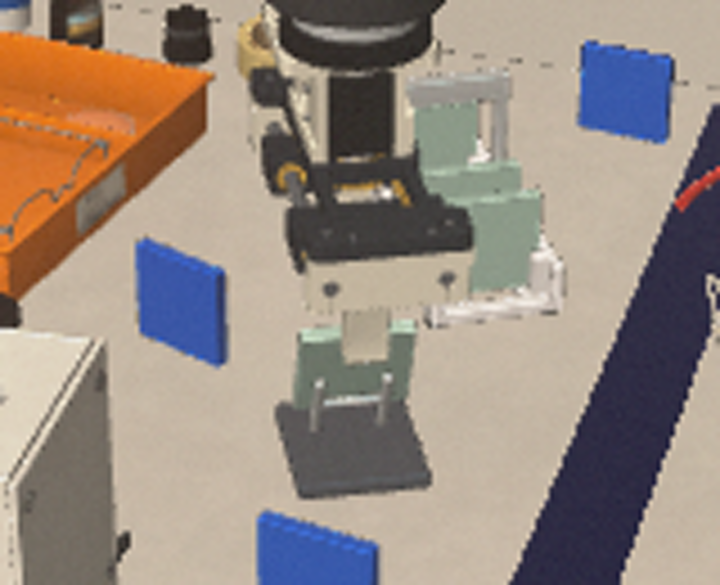

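```bash
python3 - <<'E'
from h import *
from scipy.spatial.transform import Rotation as R
s=observe(); f=grab_frame("wrist");g=grab_frame("side")
M=R.from_quat(s["orientation"]).as_matrix();T=wristT(f,s)
for z in(.0785,.082):
  for rc in((240,375),(240,356),(371,370),(371,353)):
    print(z,rc,(1000*M.T@(onz(f,rc,z,T)-s["ee_pos"])).round(1))
# finger position check in side: project expected finger outer face tip corners
w=s["grip_width"]/2
for a in(-.0095,.0095):
    p=s["ee_pos"]+M@np.array([0,a,w+.0]); q=proj(g,p); print("pad tip side crop",(q[1]-270)*4.5,(q[0]-200)*4.5)
    p=s["ee_pos"]+M@np.array([0,a,w+.021]); q=proj(g,p); print("back tip side crop",(q[1]-270)*4.5,(q[0]-200)*4.5)
sc=grab_frame("scene")
cv2.imwrite("pics/i.png",cv2.resize(sc["color"][220:340,260:400,::-1],None,fx=5,fy=5,interpolation=2))
E
```

```text
0.0785 (240, 375) [-7.  29.5 24.3]
0.0785 (240, 356) [-7.  29.5 16.8]
0.0785 (371, 370) [ -7.  -30.6  24.5]
0.0785 (371, 353) [ -7.  -30.6  17. ]
0.082 (240, 375) [-10.5  30.5  23.8]
0.082 (240, 356) [-10.5  30.5  16.4]
0.082 (371, 370) [-10.5 -28.2  24. ]
0.082 (371, 353) [-10.5 -28.2  16.7]
pad tip side crop 345.58119807093703 348.4920992467534
back tip side crop 353.2422204356749 370.4717801084978
pad tip side crop 382.1713142736819 345.0454808654884
back tip side crop 390.35869792745643 366.9336795781642
```

View pics/i.png

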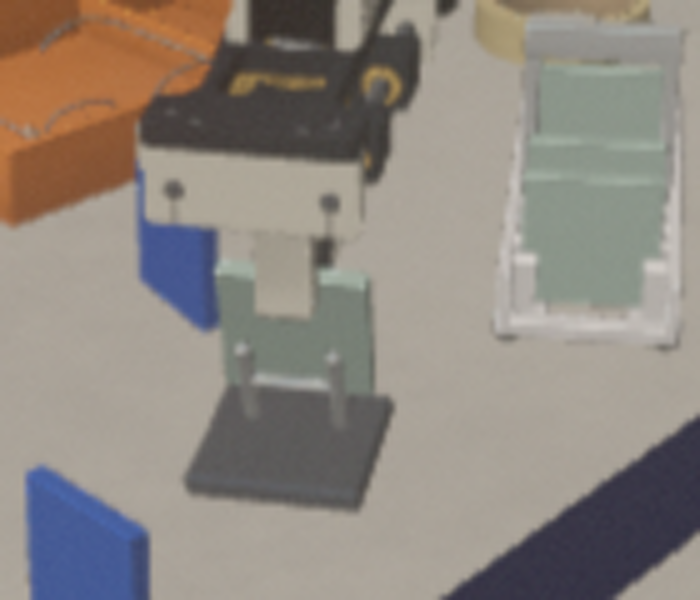

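Wrist geometry puts the blank's top at y -29…+30 mm, centred in the jaws. The two fixed views offset in opposite directions, so they agree. Closing.

Call:
send_rows(
  deltas="0 0 0 0; 0 0 0 0; 0 0 0 0; 0 0 0 0; 0 0 0 0; 0 0 0 0; 0 0 0 0; 0 0 0 0",
  claw=0.5,
  force=10,
)

```text
time_s: 8.95
ee_pos: [0.5053, -0.0297, 0.0715]
orientation: [0.606, -0.364, -0.606, -0.364]
force: [1.2, -0.7, -1.2]
grip_width: 0.0092
```

```bash
python3 - <<'E'
from h import *
s=observe(); f=grab_frame("wrist");g=grab_frame("side")
print(s["ee_pos"],s["grip_width"],s["force"])
a=cv2.resize(f["color"][160:400,200:440,::-1],(480,480))
b=cv2.resize(g["color"][230:320,310:370,::-1],(320,480),interpolation=2)
cv2.imwrite("pics/j.png",np.hstack([a,b]))
E
```

```text
[ 0.50528015 -0.02970314  0.07151659] 0.009178680223449009 [ 1.17277855 -0.69864128 -1.23885444]
```

View pics/j.png

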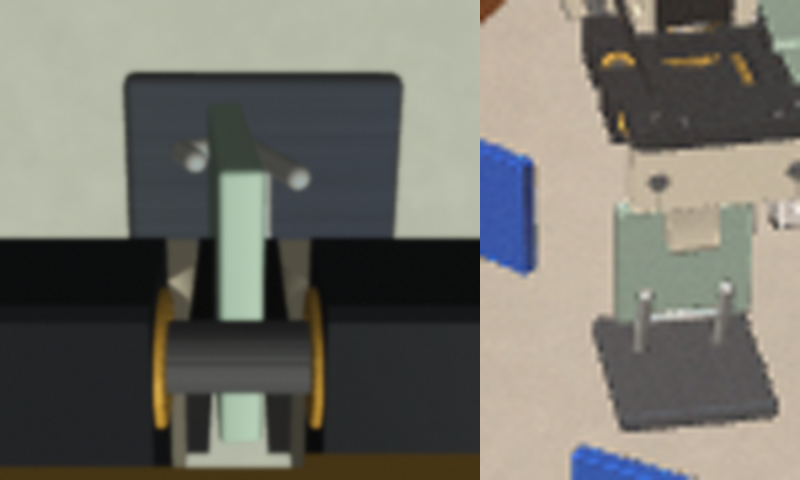

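The blank stands upright, flat between the pads (opening 9.2 mm), free of the lips. I lift it and carry it above the empty slot.

Call:
send_rows(
  deltas="-0.5 0 0 0; -1.2 0 0 0; -2 0 0 0; -3.5 0 0 0; -5.5 0 0 0; -8 0 0 0; -10.5 0 0 0; -12 0 0 0; -12 0 0 0; -12 0 0 0",
  force=15,
)

```text
time_s: 10.05
ee_pos: [0.505, -0.0295, 0.1918]
orientation: [0.606, -0.364, -0.606, -0.364]
force: [-0.6, 0.7, -1.2]
grip_width: 0.0089
```

Call:
send_rows(
  deltas="0 0.5 -1.5 0; 0 1.5 -4.5 -0.01; 0 2.7 -8 -0.02; 0 3.8 -11.5 -0.03; 0 5 -15 -0.04; 0 6 -18.5 -0.05; 0 7.2 -22 -0.06; 0 8.2 -25 -0.067; 0 9 -27.5 -0.067; 0 9.3 -28.5 -0.067; 0 9.3 -28.5 -0.067; 0 9.3 -28.5 -0.067",
)

```text
time_s: 11.25
ee_pos: [0.5567, -0.3243, 0.1905]
orientation: [-0.617, 0.343, 0.619, 0.343]
force: [-0.6, 0.4, -1.1]
grip_width: 0.0087
```

Call:
send_rows(
  deltas="0 0 0 0; 0 0 0 0; 0 0 0 0; 0 0 0 0",
)

```text
time_s: 11.65
ee_pos: [0.5574, -0.3244, 0.1918]
orientation: [0.618, -0.343, -0.618, -0.343]
force: [0.2, -0.1, -1.3]
grip_width: 0.009
```

```bash
cat > st.py <<'E'
from h import *
import sys
from scipy.spatial.transform import Rotation as R
def st(tgt=None,yaw=None):
    s=observe();M=R.from_quat(s["orientation"]).as_matrix()
    print(s["time_s"],s["ee_pos"].round(4),"F",s["force"].round(1),"w",round(s["grip_width"],4),"yaw",np.degrees(np.arctan2(M[1,2],M[0,2])).round(2),"xax",M[:,0].round(3))
    if tgt is not None: print("to go cm",(100*M.T@(np.array(tgt)-s["ee_pos"])).round(2))
    return s,M
E
python3 - <<'E'
from st import *
st([.5575,-.3245,.19])
f=grab_frame("wrist");g=grab_frame("side");h=grab_frame("scene")
cv2.imwrite("pics/k.png",f["color"][:,:,::-1])
a=cv2.resize(g["color"][160:290,310:440,::-1],(400,400),interpolation=2)
b=cv2.resize(h["color"][160:290,320:450,::-1],(400,400),interpolation=2)
cv2.imwrite("pics/k2.png",np.hstack([a,b]))
E
```

```text
11.65 [ 0.5574 -0.3244  0.1918] F [ 0.2 -0.1 -1.3] w 0.009 yaw 121.94 xax [ 0. -0. -1.]
to go cm [ 0.18 -0.01 -0.01]
```

View pics/k.png

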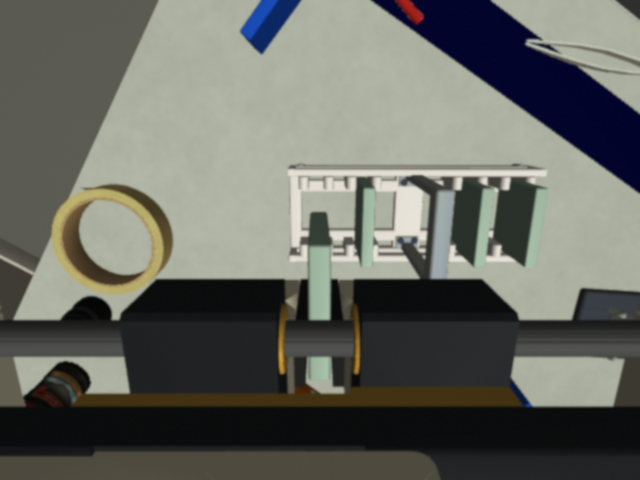

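View pics/k2.png

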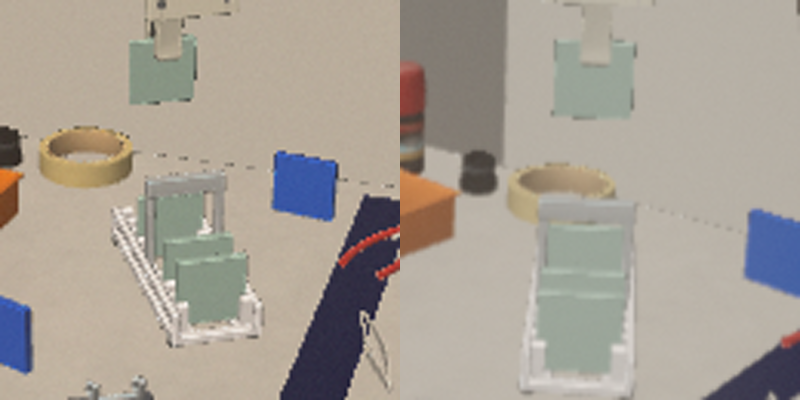

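The held blank hangs upright above the far end, and the wrist camera sees the carrier again, so I re-measure from here.

```bash
python3 - <<'E'
from st import *
s,M=st(); f=grab_frame("wrist"); T=wristT(f,s); np.savez("k.npz",T=T,f=[f[k] for k in("fx","fy","cx","cy")],tcp=s["ee_pos"],M=M)
im=f["color"][:,:,::-1]
cv2.imwrite("pics/l.png",cv2.resize(im[155:285,285:415],None,fx=5,fy=4.6,interpolation=2)[:600])
cv2.imwrite("pics/l2.png",cv2.resize(im[155:285,410:560],None,fx=5,fy=4.6,interpolation=2)[:600])
E
```

```text
11.8 [ 0.5573 -0.3247  0.1916] F [ 0.4  0.6 -0.9] w 0.0091 yaw 121.92 xax [ 0. -0. -1.]
```

View pics/l.png

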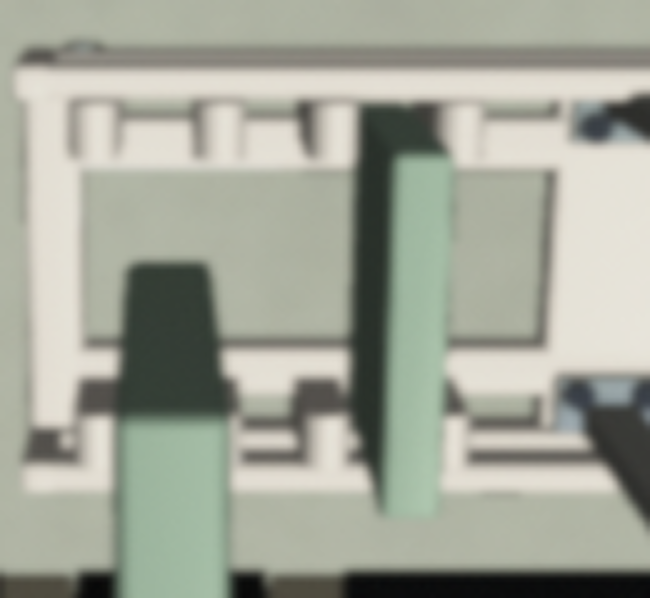

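View pics/l2.png

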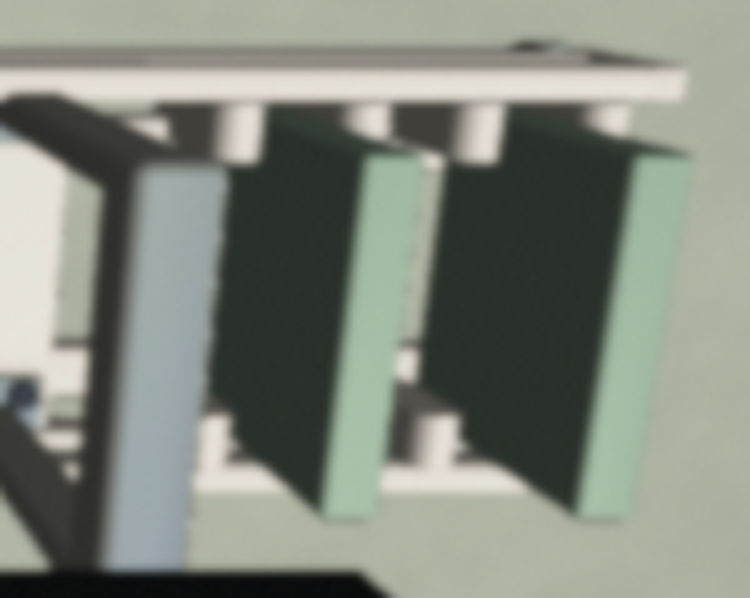

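```bash
python3 - <<'E'
from fit import *
d=np.load("k.npz");T=d["T"];f=dict(zip(("fx","fy","cx","cy"),d["f"]));M=d["M"];tcp=d["tcp"]
cv=lambda L,o:[(155+y/4.6,o+x/5) for x,y in L]
P=[];U=[]
for x,o,c in((-.042,285,[(393,155),(452,155),(380,515),(437,515)]),(.042,410,[(363,157),(420,157),(322,518),(375,518)]),(.08,410,[(635,157),(690,157),(577,518),(627,518)])):
    U+=cv(c,o); P+=[(x-.0045,.03,.072),(x+.0045,.03,.072),(x-.0045,-.03,.072),(x+.0045,-.03,.072)]
U+=cv([(138,163),(228,165)],410);P+=[(-.006,.035,.11),(.006,.035,.11)]
for fz in(0,1):
    p,r=fit(P,U,f,T,[.515,-.257,2.128]+[0]*fz,bool(fz))
    c,s=np.cos(p[2]),np.sin(p[2]); S=np.array([p[0]-.08*c,p[1]-.08*s,tcp[2]])
    print(p,np.degrees(p[2]),np.abs(r).mean(),"slot",S.round(4),"in tool mm",(1000*M.T@(S-tcp)).round(1)); print(r.round(1).tolist())
for nm,xy in dict(bl=(127,265),br=(208,265),tl=(118,415),tr=(230,415)).items():
    o,dd=ray(f,cv([xy],285)[0],T); o=M.T@(o-tcp);dd=M.T@dd
    q=o+dd*(.030-o[1])/dd[1]; print(nm,(1000*q).round(1))
# teeth tops at z~.036 : slot centre upper pair
for xy in((95,155),(222,155)): print((1000*M.T@(onz(f,cv([xy],285)[0],.036,T)-tcp)).round(1))
E
```

```text
[ 0.51558837 -0.25685318  2.12735398] 121.88840457837985 0.7216147577239919 slot [ 0.5578 -0.3248  0.1916] in tool mm [ 0.  -0.5 -0.4]
[[-0.4, -0.5], [-0.3, 0.5], [1.4, -0.4], [1.4, 0.3], [-0.7, -0.2], [-0.7, 1.2], [0.8, -1.2], [0.8, 0.3], [-0.7, -0.6], [-0.6, 1.2], [0.8, -1.2], [0.9, 0.9], [-0.2, -1.0], [-0.6, 0.7]]
[ 0.51559255 -0.25598323  2.12674923 -0.00222027] 121.85375520144862 0.5848941784073928 slot [ 0.5578 -0.3239  0.1916] in tool mm [ 0.  -0.9  0.4]
[[-0.3, 0.2], [-0.2, 1.1], [0.8, 0.2], [0.9, 0.8], [-0.5, -0.5], [-0.5, 0.8], [0.4, -1.4], [0.4, 0.0], [-0.4, -1.3], [-0.4, 0.4], [0.4, -1.8], [0.5, 0.2], [-0.0, -0.9], [-0.4, 0.6]]
bl [39.6 30.  -2.3]
br [39.6 30.   6. ]
tl [-16.1  30.   -1.8]
tr [-16.1  30.    6.6]
[155.6  23.4  -9.8]
[155.6  23.4  10.4]
```

The gripped blank measures +2.1 mm in tool z, although the pads centre it. That means the wrist camera has a 2 mm bias, which also shifts the slot reading, so relative to the blank the slot is 2 mm toward -z. I correct for that and lower to just above the teeth.

Call:
send_rows(
  deltas="1 0 -0.1 0; 2.5 -0.05 -0.2 0; 4.5 -0.05 -0.2 0; 6.5 -0.05 -0.2 0; 8.5 -0.05 -0.2 0; 9.8 -0.05 -0.2 0; 9.8 -0.05 -0.2 0; 9.8 -0.05 -0.2 0; 9.8 -0.05 -0.2 0; 9.8 -0.05 -0.2 0",
)

```text
time_s: 12.85
ee_pos: [0.5594, -0.3265, 0.0946]
orientation: [0.619, -0.343, -0.618, -0.343]
force: [0.1, 0.5, -0.5]
grip_width: 0.009
```

```bash
python3 - <<'E'
from st import *
s,M=st(); f=grab_frame("wrist"); T=wristT(f,s); np.savez("m.npz",T=T,f=[f[k] for k in("fx","fy","cx","cy")],tcp=s["ee_pos"],M=M)
g=grab_frame("side");h=grab_frame("scene")
im=f["color"][:,:,::-1]
cv2.imwrite("pics/m.png",im)
cv2.imwrite("pics/m1.png",cv2.resize(im[150:300,240:390],(600,600),interpolation=2))
a=cv2.resize(g["color"][190:290,320:420,::-1],(400,400),interpolation=2)
b=cv2.resize(h["color"][190:290,330:430,::-1],(400,400),interpolation=2)
cv2.imwrite("pics/m2.png",np.hstack([a,b]))
E
```

```text
12.85 [ 0.5594 -0.3265  0.0946] F [ 0.1  0.5 -0.5] w 0.009 yaw 121.91 xax [ 0.002 -0.001 -1.   ]
```

View pics/m.png

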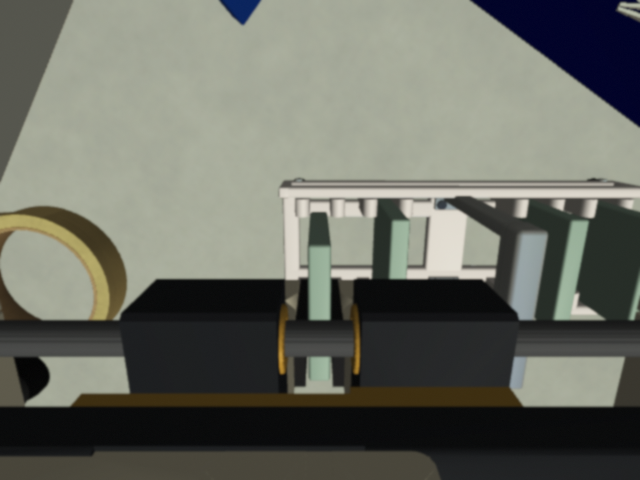

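View pics/m1.png

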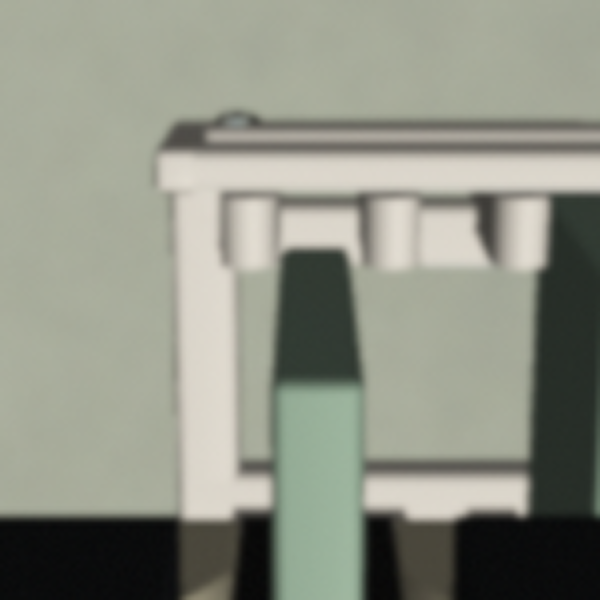

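View pics/m2.png

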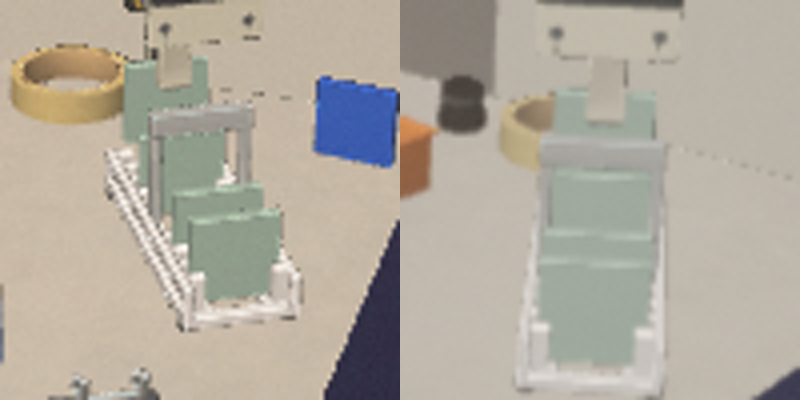

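```bash
python3 - <<'E'
from h import *
d=np.load("m.npz");T=d["T"];f=dict(zip(("fx","fy","cx","cy"),d["f"]));M=d["M"];tcp=d["tcp"]
g=lambda x,y,z:(1000*M.T@(onz(f,(150+y/4,240+x/4),z,T)-tcp)).round(1)
for zb in(.049,.052,.055): print("blank bottom",g(282,250,zb),g(347,250,zb))
print("blank top",g(273,384,.112),g(362,384,.112))
for z in(.034,.038): print("teeth in edge",z,g(251,268,z),g(391,268,z))
E
```

```text
blank bottom [45.6 28.7 -2.4] [45.6 28.7  6.2]
blank bottom [42.6 29.4 -2.3] [42.6 29.4  6.1]
blank bottom [39.6 30.1 -2.3] [39.6 30.1  6. ]
blank top [-17.4  30.1  -1.9] [-17.4  30.1   6.4]
teeth in edge 0.034 [60.6 22.7 -7.1] [60.6 22.8 12.7]
teeth in edge 0.038 [56.6 23.7 -6.9] [56.6 23.7 12.5]
```

Slot centre is 0.8 mm toward +z of the blank; y agrees. I correct that and lower slowly.

Call:
send_rows(
  deltas="0 0 0.08 0; 0 0 0.08 0; 0.4 0 0.08 0; 0.8 0 0.08 0; 1.2 0 0.08 0; 1.6 0 0.08 0; 2 0 0.08 0; 2.4 0 0.08 0; 2.8 0 0.08 0; 2.8 0 0.08 0; 2.8 0 0.08 0",
)

```text
time_s: 14.1
ee_pos: [0.5583, -0.3257, 0.0654]
orientation: [-0.618, 0.343, 0.618, 0.343]
force: [0.8, -0.6, -1.5]
grip_width: 0.0083
```

```bash
python3 - <<'E'
from st import *
s,M=st(); f=grab_frame("wrist")
im=f["color"][:,:,::-1]
cv2.imwrite("pics/n1.png",cv2.resize(im[180:330,240:390],(600,600),interpolation=2))
E
```

```text
14.1 [ 0.5583 -0.3257  0.0654] F [ 0.8 -0.6 -1.5] w 0.0083 yaw 121.91 xax [-0. -0. -1.]
```

View pics/n1.png

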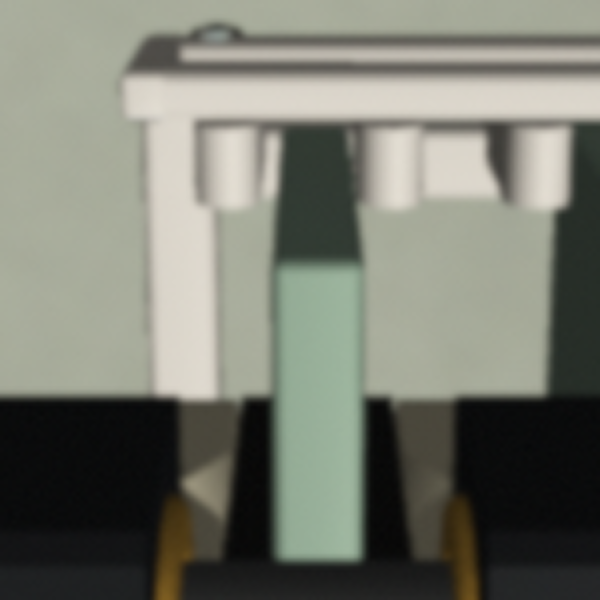

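The blank is in between the teeth with no contact force; continue down to the floor.

Call:
send_rows(
  deltas="0.2 0 -0.04 0; 0.4 0 -0.04 0; 0.6 0 -0.04 0; 0.8 0 -0.04 0; 0.9 0 -0.04 0; 1.0 0 -0.04 0; 1.0 0 -0.04 0; 1.0 0 -0.04 0",
)

```text
time_s: 14.95
ee_pos: [0.5589, -0.3264, 0.0569]
orientation: [0.619, -0.343, -0.618, -0.343]
force: [-2.2, -0.1, 7.6]
grip_width: 0.0091
```

Call:
send_rows(
  deltas="0.05 0 0 0; 0.1 0 0 0; 0.15 0 0 0; 0.15 0 0 0",
)

```text
time_s: 15.35
ee_pos: [0.5592, -0.3269, 0.0567]
orientation: [0.619, -0.343, -0.617, -0.343]
force: [-4.3, 1.2, 16.6]
grip_width: 0.0092
```

```bash
python3 - <<'E'
from st import *
s,M=st(); f=grab_frame("wrist"); g=grab_frame("side");h=grab_frame("scene")
im=f["color"][:,:,::-1]
cv2.imwrite("pics/o1.png",np.hstack([cv2.resize(im[180:330,240:390],(400,400),interpolation=2),cv2.resize(g["color"][190:290,320:420,::-1],(400,400),interpolation=2)]))
E
```

```text
15.35 [ 0.5592 -0.3269  0.0567] F [-4.3  1.2 16.6] w 0.0092 yaw 121.96 xax [ 0.002 -0.002 -1.   ]
```

View pics/o1.png

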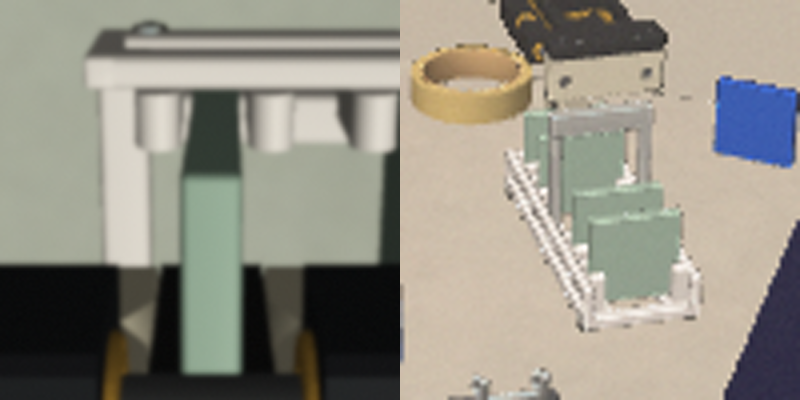

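The floor is reached (16 N at TCP 0.0567, so the top edge is at about 72 mm, matching the other blanks). I ease off and open by a few mm.

Call:
send_rows(
  deltas="-0.1 0 0 0; -0.2 0 0 0; -0.2 0 0 0; -0.2 0 0 0",
)

```text
time_s: 15.9
ee_pos: [0.5589, -0.3264, 0.0568]
orientation: [0.619, -0.343, -0.618, -0.343]
force: [-1.6, -0.2, 7.3]
grip_width: 0.0088
```

Call:
send_rows(
  deltas="0 0 0 0; 0 0 0 0; 0 0 0 0; 0 0 0 0; 0 0 0 0",
  claw=1.5,
)

```text
time_s: 16.4
ee_pos: [0.5584, -0.3259, 0.0558]
orientation: [-0.618, 0.343, 0.618, 0.343]
force: [1.0, 0.5, 1.0]
grip_width: 0.0151
```

```bash
python3 - <<'E'
from st import *
s,M=st(); f=grab_frame("wrist"); g=grab_frame("side");h=grab_frame("scene")
im=f["color"][:,:,::-1]
cv2.imwrite("pics/p1.png",np.hstack([cv2.resize(im[180:410,240:470],(500,500),interpolation=2),cv2.resize(g["color"][190:290,320:380,::-1],(300,500),interpolation=2)]))
E
```

```text
16.4 [ 0.5584 -0.3259  0.0558] F [1.  0.5 1. ] w 0.0151 yaw 121.9 xax [-0.  0. -1.]
```

View pics/p1.png

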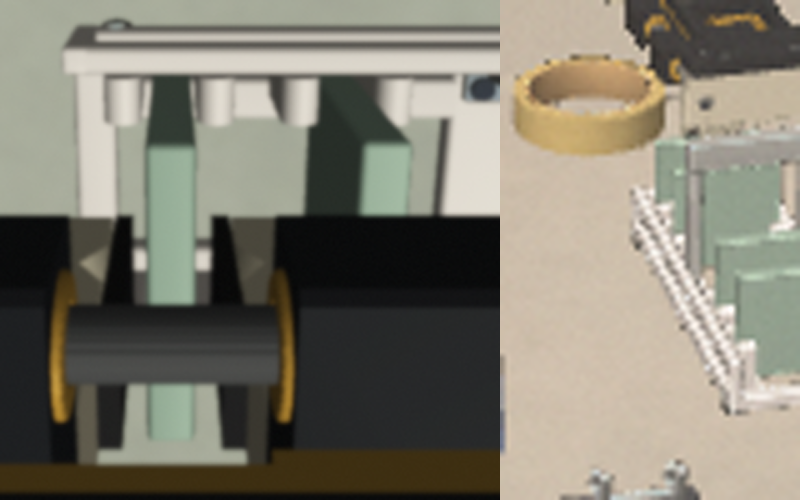

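The blank stands free between the open jaws, its top level with blank_1's. I withdraw straight up.

Call:
send_rows(
  deltas="-0.5 0 0 0; -1 0 0 0; -2 0 0 0; -3.5 0 0 0; -5.5 0 0 0; -8 0 0 0; -11 0 0 0; -13.5 0 0 0; -13.5 0 0 0; -13.5 0 0 0; -13.5 0 0 0",
)

```text
time_s: 17.65
ee_pos: [0.558, -0.3258, 0.1907]
orientation: [-0.618, 0.343, 0.618, 0.343]
force: [-1.0, 0.0, -0.0]
grip_width: 0.0153
```

Call:
send_rows(
  deltas="0 -1.5 2.5 0; 0 -3.5 5 0; 0 -5 7 0; 0 -6 8 0; 0 -6 8 0; 0 -6 8 0; 0 -6 8 0; 0 -6 8 0",
  claw=5,
)

```text
time_s: 18.45
ee_pos: [0.5669, -0.2272, 0.1907]
orientation: [-0.618, 0.344, 0.618, 0.344]
force: [0.4, -0.1, -0.0]
grip_width: 0.0499
```

```bash
python3 - <<'E'
from st import *
s,M=st(); f=grab_frame("wrist"); T=wristT(f,s); np.savez("q.npz",T=T,f=[f[k] for k in("fx","fy","cx","cy")],tcp=s["ee_pos"],M=M)
im=f["color"][:,:,::-1]; cv2.imwrite("pics/q.png",im)
for r in pinpoint(f,"handle_bar"): print(r["location"],r["confidence"],onz(f,r["location"],.102,T))
E
```

```text
18.45 [ 0.5669 -0.2272  0.1907] F [ 0.4 -0.1 -0. ] w 0.0499 yaw 121.85 xax [-0. -0. -1.]
[145.7, 319.7] 0.85 [ 0.51408399 -0.25701532  0.102     ]
```

View pics/q.png

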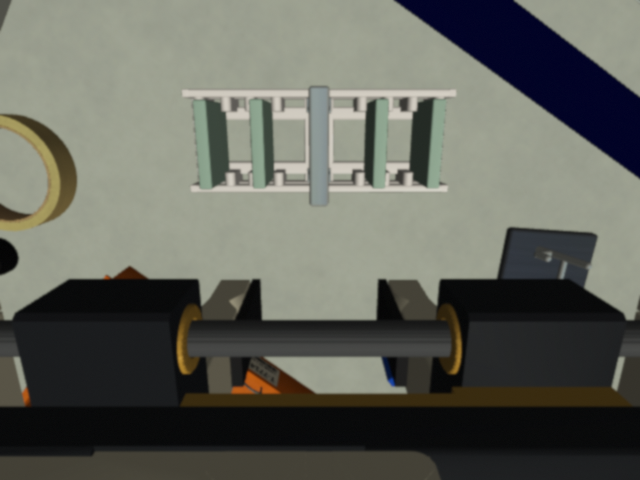

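All four blanks stand seated in the carrier (tops at cols 204, 259, 380, 435), and the handle bar is at col 319, exactly under the jaw centre. I compute the approach.

```bash
python3 - <<'E'
from st import *
d=np.load("q.npz");T=d["T"];f=dict(zip(("fx","fy","cx","cy"),d["f"]));M=d["M"];tcp=d["tcp"]
im=cv2.imread("pics/q.png");cv2.imwrite("pics/q1.png",cv2.resize(im[75:215,180:460],None,fx=2.8,fy=2.8,interpolation=2))
for rc in((86.5,310),(86.5,328),(205.5,310),(205.5,328)): print((1000*M.T@(onz(f,rc,.110,T)-tcp)).round(1))
E
```

```text
[80.8 93.8 -3. ]
[80.8 93.8  7.2]
[80.8 25.2 -3.4]
[80.8 25.2  7.6]
```

View pics/q1.png

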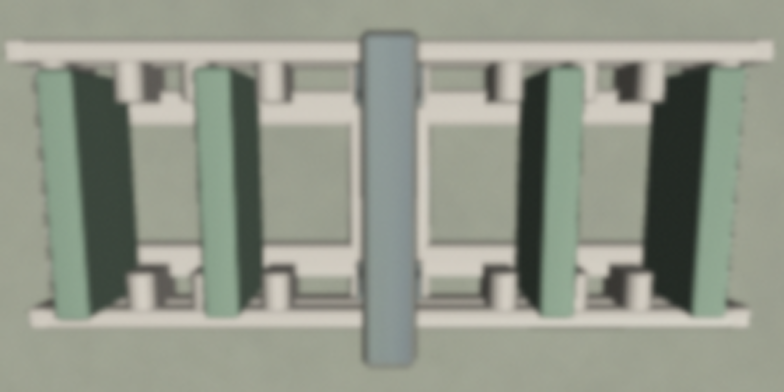

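Call:
send_rows(
  deltas="0 2 0 0; 0 4 0 0; 0 5.9 0 0; 2 5.9 0 0; 4 5.9 0 0; 6 5.9 0 0; 8 5.9 0 0; 9.5 5.9 0 0; 10.4 5.9 0 0; 10.7 5.9 0 0; 10.7 5.9 0 0; 10.7 5.9 0 0",
)

```text
time_s: 19.75
ee_pos: [0.5174, -0.2579, 0.0848]
orientation: [0.619, -0.343, -0.618, -0.343]
force: [-0.1, 0.0, 0.1]
grip_width: 0.0499
```

```bash
python3 - <<'E'
from st import *
st(); f=grab_frame("wrist"); g=grab_frame("side")
im=f["color"][:,:,::-1]
cv2.imwrite("pics/r1.png",np.hstack([cv2.resize(im[150:410,190:450],(400,400),interpolation=2),cv2.resize(g["color"][180:290,320:430,::-1],(400,400),interpolation=2)]))
E
```

```text
19.75 [ 0.5174 -0.2579  0.0848] F [-0.1  0.   0.1] w 0.0499 yaw 121.9 xax [ 0.001 -0.    -1.   ]
```

View pics/r1.png

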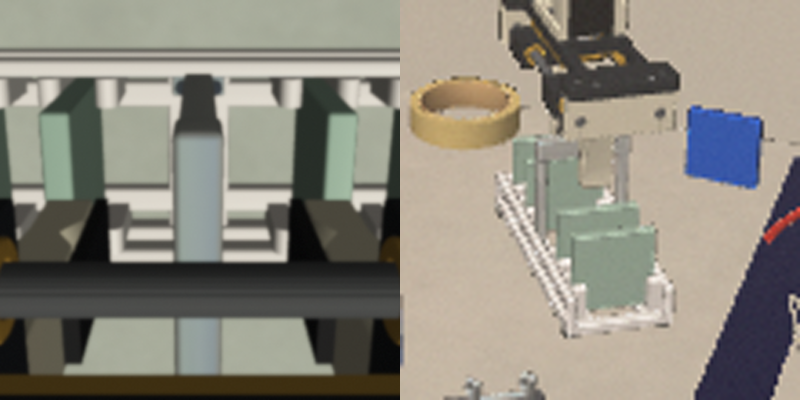

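The bar lies centred between the jaws, and the finger between the posts. I close on it.

Call:
send_rows(
  deltas="0 0 0 0; 0 0 0 0; 0 0 0 0; 0 0 0 0; 0 0 0 0; 0 0 0 0; 0 0 0 0; 0 0 0 0; 0 0 0 0; 0 0 0 0",
  claw=0.6,
  force=40,
)

```text
time_s: 20.85
ee_pos: [0.5171, -0.2576, 0.084]
orientation: [0.618, -0.343, -0.618, -0.343]
force: [0.2, -1.9, 0.1]
grip_width: 0.0119
```

Call:
send_rows(
  deltas="-0.1 0 0 0; -0.3 0 0 0; -0.5 0 0 0; -0.8 0 0 0; -1.1 0 0 0; -1.4 0 0 0; -1.7 0 0 0; -2 0 0 0; -2 0 0 0; -2 0 0 0",
)

```text
time_s: 21.85
ee_pos: [0.5171, -0.2575, 0.1041]
orientation: [0.618, -0.343, -0.618, -0.343]
force: [0.1, 0.8, -6.3]
grip_width: 0.0117
```

```bash
python3 - <<'E'
from st import *
st(); f=grab_frame("wrist"); g=grab_frame("side")
im=f["color"][:,:,::-1]
cv2.imwrite("pics/s1.png",np.hstack([cv2.resize(im[150:410,190:450],(400,400),interpolation=2),cv2.resize(g["color"][180:290,320:430,::-1],(400,400),interpolation=2)]))
E
```

```text
21.85 [ 0.5171 -0.2575  0.1041] F [ 0.1  0.8 -6.3] w 0.0117 yaw 121.9 xax [ 0.  0. -1.]
```

View pics/s1.png

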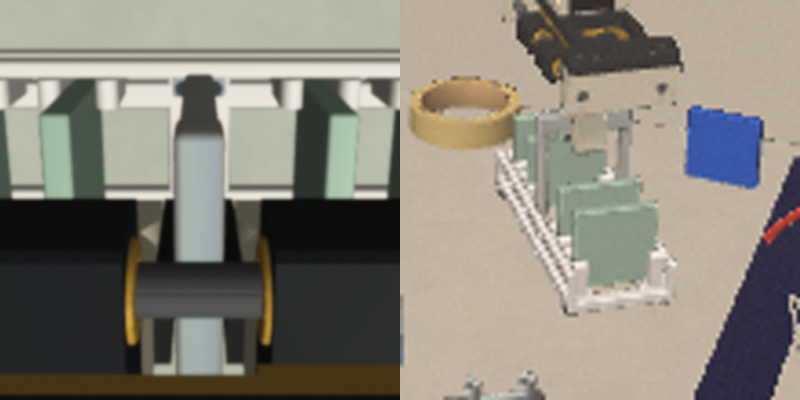

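Carrier is off the worktop, level, carrying about 6.3 N. I continue to 10 cm.

Call:
send_rows(
  deltas="-0.3 0 0 0; -0.8 0 0 0; -1.5 0 0 0; -2.3 0 0 0; -3.2 0 0 0; -4.1 0 0 0; -5 0 0 0; -5.9 0 0 0; -6.7 0 0 0; -7.3 0 0 0; -7.8 0 0 0; -8 0 0 0",
)

```text
time_s: 23.15
ee_pos: [0.5172, -0.2576, 0.1845]
orientation: [0.618, -0.343, -0.618, -0.343]
force: [-0.9, -1.1, -6.0]
grip_width: 0.0118
```

Call:
send_rows(
  deltas="0 0 0 0; 0 0 0 0; 0 0 0 0; 0 0 0 0; 0 0 0 0; 0 0 0 0; 0 0 0 0; 0 0 0 0; 0 0 0 0; 0 0 0 0",
)

```text
time_s: 24.15
ee_pos: [0.5171, -0.2575, 0.184]
orientation: [0.618, -0.343, -0.618, -0.343]
force: [0.2, -0.2, -7.3]
grip_width: 0.0119
```

```bash
python3 - <<'E'
from st import *
s,M=st(); print(np.abs(s["qd"]).max()); f=grab_frame("wrist"); g=grab_frame("side");h=grab_frame("scene")
im=f["color"][:,:,::-1]
cv2.imwrite("pics/t0.png",im)
cv2.imwrite("pics/t1.png",np.hstack([cv2.resize(h["color"][150:290,310:450,::-1],(400,400),interpolation=2),cv2.resize(g["color"][150:290,300:440,::-1],(400,400),interpolation=2)]))
E
```

```text
24.15 [ 0.5171 -0.2575  0.184 ] F [ 0.2 -0.2 -7.3] w 0.0119 yaw 121.9 xax [ 0.  0. -1.]
0.0027216255052357995
```

View pics/t0.png

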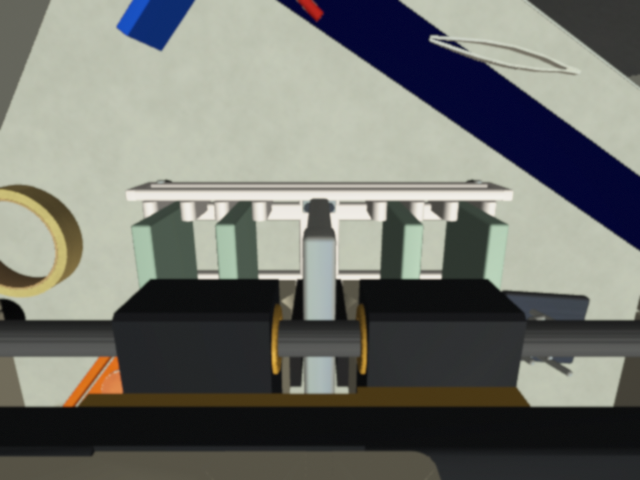

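View pics/t1.png

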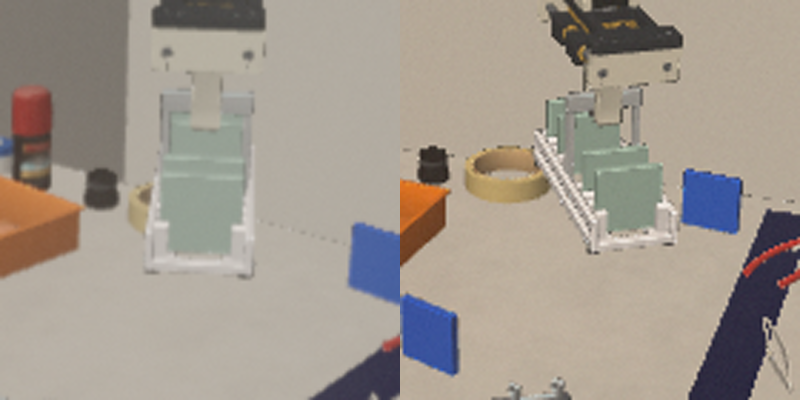

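Carrier held level, 10 cm up (TCP rose from 0.084 to 0.184), still, with all four blank tops at equal height and spacing (cols 135–505, row ~220). Handing in.

```bash
python3 -c "
from rig import *
print(job_done()); s=observe(); print(s['time_s'],s['ee_pos'],s['force'],s['grip_width'])"
```

```text
the job is handed in; nothing more can be done
None
the job is handed in; nothing more can be done
```

The blank from the easel is standing in the end slot. The carrier is held by its handle about 10 cm above the worktop, and the job was handed in at about 24 s. `job_done()` gives no verdict, so success is not confirmed.

- **Placing:** I took the frosted grey-green blank upright off the easel and lowered it into the empty slot. It touched the floor of the slot at about 17 N. I eased off, opened the fingers a few millimetres and withdrew straight up. The picture from above then showed all four blanks seated.
- **Lifting:** I gripped the handle bar at 40 N, with the fingers closed to 11.9 mm on the 12 mm bar, and raised the carrier 100 mm.
- **Last checks:** The arm was still, the load was about 6–7 N, and the tool was vertical. The carrier looked level in both fixed views, and the blanks stood evenly with nothing touching it. The bystanders were not measured again, but the arm never went near them.
- **Disagreement:** The wrist camera reads about 2 mm off in the direction the jaws open. I found this from the gripped blank and corrected for it before lowering into the slot and when taking the handle.

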